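Shut the marked cooling-water valve in the mould bench's valve box

ROBOT

A 6-joint arm with a two-finger parallel gripper is mounted at the origin on the work surface. World frame = base frame: x ahead of the robot, y to its left, z up, the work surface at z = 0. Lengths are in mm, angles in rad, forces in N, time in s.
With the tool pointing down it reaches from about 275 to 1000 mm from the base axis. Payload 8.4 kg.
Tool frame: the origin (TCP) lies at the very end of the fingers, on their centre line; the grasp point (between the pads) lies 19 mm behind it; z points along the fingers, x is the direction in which the jaws open and shut, and the axes are right-handed (so a half turn about z gives the same grasp; the last joint's range is limited). The gripper opens to 85 mm and grips with 20 to 120 N. Pads are 22 mm wide; open, the fingers measure 114 mm over their backs; the gripper's body (76 mm by 85 mm) begins 54 mm behind the grasp point. The pads swing forward as they close: fully open they stand 13 mm farther back than shut.
Start: joints at [1.11, 0.353, 1.633, -0, 1.155, -0.002], TCP at [276.794, 560.368, 231.281] pointing down, gripper open.
Joint ranges: [-2.63, 2.63], [-0.92, 2.1], [0.06, 2.66], [-1.3, 4.44], [0, 2.69], [-3.02, 3.02]. Speed limits (rad/s): [2.22, 2.22, 2.79, 3.14, 3.14, 3.14].

INTERFACE

Orientations are given as [roll, pitch, yaw] about the fixed x, y, z axes, in that order (R = Rz(yaw) Ry(pitch) Rx(roll)).
In Python, from rig import r gives the robot as it stands. The module is installed in compiled form; this text tells all that it offers.
- The arm moves only by the tool apply_moves, never from a script. Its argument "targets" is a list that holds one entry, the list of rows, each a list of 7 numbers: the gripper's target within -1 to 1 (fully open at 1, half-way at 0, shut at -1), then the shift along the tool's x, y, z in cm, then the turn, a rotation vector about the tool's x, y, z in degrees. A call has 1 to 8 rows; each row is the pose to reach, as a shift and turn from the pose measured when the call began, along the tool's axes at that moment; what a row does not reach only later rows make up. A row lasts 1/10 s, in which the tool goes at most 50 mm and 8.59 degrees, less where a joint would pass 70% of its speed; a pose out of reach is approached as far as the arm can. A call with a gripper value outside its range is refused whole. The fingers move at their own pace and stop on an object; "newtons" is the grip in N (left out, the last holds). Time passes only in rows, so rows that repeat a pose let the fingers close. It gives the time, the measured TCP pose, the force and the opening at its end, in the units of the state.
- r.sense(): the state, without advancing time (a new reading comes with each control period).
- r.grab_frame(name): name is "side" or "top" or "wrist"; returns a dict with "pixels" (400x640x3 uint8, red, green, blue), "fov_y" (degrees; the focal length in pixels is half the picture's height over the tangent of half this angle, whatever the lens; pixels are square), "cx", "cy" (the principal point, pixels), "R" (3x3) and "t" (3): a world point X has camera coordinates R X + t; the wrist camera has in their place "mount" (4x4, takes a point from camera to tool coordinates, whose origin is the TCP and whose axes are the tool frame's). Camera axes: x right, y down, z forward; pixel columns grow to the right and rows downward; lengths in mm; the calibration is good to about 2 mm. A picture is of the moment at which its call begins: read the wrist's pose just before it. There is no depth.
- r.sign_off(): hands the job in, once; it reports no verdict.
The state is a dict: "clock": time; "qpos": joint angles; "qvel": joint speeds; "joint_efforts": joint torques, N m; "eef_pos": TCP position; "tcp_rot": TCP orientation; "contact_force": force on the tool from outside, world axes, zero at the start; "wrist_torque": the same for the moment, N m; "opening": opening from 0.0 (shut) to 1.0 (fully open).
Only numpy, scipy, OpenCV 4.12 (cv2) and the standard library are available. Lean on these libraries where they do the work, as an engineer would, in place of code of your own. Each camera call takes 0.05 s, during which the arm holds its last target. There are 200 camera calls.

TASK

The cooling circuit with the red handle must be turned off: push the valve box's green cover all the way back to its stops by the upright bar on top of it, then push the red valve handle underneath clockwise until it is fully shut, crosswise to its pipe, and leave the cover back and the handle shut. Only push, with the fingertips or the outside of the fingers: do not grip the bar or the red handle, and do not lift the cover out of its rails. Leave the blue handles turned as they are and do not shift or knock over the nozzle, the can or the spanner beside the box.

Things in the scene. Friction and masses are not known exactly. Their poses are not given: they have to be found in the camera images.
- valve_box: Fixed grey box, 320 mm deep (x), 452 wide (y) over its two side rails, 124 high. Origin on the table under the row of valve stems; x from front (robot side) to rear, y left. Inner space x -116 to 38, y -202 to 202 between rails; front wall 109 high; fixed rear deck x from 38, z 109. Three like valves at x 0, y -142, -22, 98 (red may be any). Front couplings reach x -154 at z 45.
- bar_face (a point): Middle of the robot-side face of the cover's upright bar (240 mm along y, 12 thick, 20 high), 10 mm above the cover's top. In the box frame x = -94 mm with the cover shut (starts up to 32 mm from that), +56 against the rear stops; z = 126. Pushing along the box's x takes about 3 to 8 N.
- cover: Loose green sheet-metal cover, 160 mm (x) by 436 (y) by 4 thick, about 0.8 kg, lying on the rail ledges with its underside at z = 112 mm, guided at both sides and with end stops (rails 12 mm higher than the ledges). Origin at its underside centre; the bar's front face is 56 mm towards the robot from it.
- bar_front: Front half of the upright aluminium bar (6 mm thick), facing the robot: the half that is pushed. Origin as the cover's.
- bar_back: Rear half of the upright bar (6 mm thick). Origin as the cover's.
- red_handle (a joint): Turn of the red handle, rad: 0 = open, lever along its pipe, pointing to the front (-x of the box); 1.571 = shut against its stop, pointing to +y of the box. Grows clockwise seen from above. Starts at 0 to 0.25. Stiff: takes 0.45 N m, some 7 N at the grip point, and stays where it is left.
- red_hub (a point): On the vertical stem axis of the red-handled valve, at the height of its lever (z = 88 mm). Axes as the box's. Its pipe runs along x below, top at z = 54 mm; the valve body reaches z = 63 within 31 mm of the stem, the stem parts above that stay within 15 mm of it.
- red_grip (a point): On the centre line of the red lever's plastic sleeve, 65 mm from the stem axis, half-way up (z = 88 mm). Turns with the lever; its -x axis points to the tip. The sleeve reaches from 35 to 92 mm from the stem axis (98 with its rounded end), is 18 wide and 12 high (z = 82 to 94).
- red_push_side: Half of the red sleeve (9 mm wide) on the side that is pushed to shut the valve: the -y side of the box when the lever is open. Origin on the stem axis at table height; axes turn with the lever.
- red_back_side: The other half of the red sleeve (9 mm wide), the side that leads as the valve shuts. Origin on the stem axis at table height.
- blue1_grip (a point): The same point as red_grip on one of the two blue levers, which are of the same size, open (within 0.1 rad of pointing to the front) and to be left alone.
- blue2_grip (a point): The same point on the other blue lever.
- nozzle: Loose brass nozzle, 38 mm across its foot and 126 high, standing on the table to the right of the box; origin under its centre.
- grease_can: Loose yellow can, 52 mm across and 150 high, standing on the table to the left of the box; origin under its centre.
- spanner: Loose steel spanner, 170 mm long, lying on the table to the right of the box, farther out than the nozzle; origin at its underside.
Things that resemble listed ones, but are neither listed nor needed, are in the scene too. What is shaped like the nozzle but orange or pink is not meant.

How it is judged:
By the outcome, as a careful person would: the job done as asked, in the order asked, and still so for the second after the job is handed in, with the robot touching nothing.
It also fails if it takes over 51 s, if anything falls off the work surface, if the arm or the gripper's body presses on something with over 40 N, if the wrist force passes 120 N, or if a joint passes its speed limit or range.

## Working session

There is one attempt and no reset: what is moved stays moved. The work goes in short steps, Python scripts to look and compute and a tool call to move; the robot and the scene stay as the last step left them, time stands still between calls to the robot, and variables do not carry over. Pictures are saved under pics/ and viewed, about 8 in all and at most 12, crops included, and the job is handed in when it is done.

Besides the shell and the picture viewer there is one more tool, called after "Call:" as name(argument=value, ...), one argument or row to a line, values as JSON. apply_moves: Moves the arm, as the interface text tells. Its arguments: {"type":"object","properties":{"targets":{"type":"array"},"newtons":{"type":"number"}},"required":["targets"]}

```bash
mkdir -p pics; cat > h.py <<'E'
import numpy as np,cv2
from rig import r
def cam(n):
    f=r.grab_frame(n);p=f["pixels"];F=200/np.tan(np.radians(f["fov_y"])/2)
    return f,p,F
def ray(f,F,u,v,z):
    R=np.array(f["R"]);t=np.array(f["t"]);c=-R.T@t
    d=R.T@np.array([(u-f["cx"])/F,(v-f["cy"])/F,1]);s=(z-c[2])/d[2];return c+s*d
def proj(f,F,X):
    c=np.array(f["R"])@np.array(X)+np.array(f["t"]);return np.array([f["cx"]+F*c[0]/c[2],f["cy"]+F*c[1]/c[2]])
def save(n,p): cv2.imwrite("pics/"+n+".png",cv2.cvtColor(p,cv2.COLOR_RGB2BGR))
E
python3 - <<'E'
from h import *
import pickle
s=r.sense();print(s)
d={}
for n in("top","side"):
    f,p,F=cam(n);save(n,p);d[n]=(f,p,F);print(n,F,f["cx"],f["cy"],-np.array(f["R"]).T@f["t"])
pickle.dump(d,open("d.pkl","wb"))
E
```

```text
{'clock': 0.0, 'qpos': array([ 1.10958983e+00,  3.53664950e-01,  1.63415767e+00, -1.27898524e-06,
        1.15521247e+00, -2.40906530e-03]), 'qvel': array([ 0.00103079,  0.00065934,  0.00062972, -0.00038259,  0.00120962,
       -0.00056562]), 'joint_efforts': array([-9.93528702e-04, -6.05264997e+01, -3.42057753e+01, -6.74699277e-05,
        9.64831183e-03, -1.18053893e-05]), 'eef_pos': array([276.57878769, 559.91960426, 230.54112878]), 'tcp_rot': array([-3.14159035e+00,  1.44243624e-03,  1.11199941e+00]), 'contact_force': array([-0.00331514,  0.61333873,  0.83940222]), 'wrist_torque': array([ 0.02185537,  0.00047934, -0.01028362]), 'opening': 1.00235641435714}
top 414.7310203605688 317.75214363737547 202.36514826483887 [ 338.67045487   -3.12050723 1304.02208123]
side 400.87213699679893 316.94615596065574 196.5727496749385 [ 136.74794364 -606.27259588  817.3571046 ]
```

View pics/top.png

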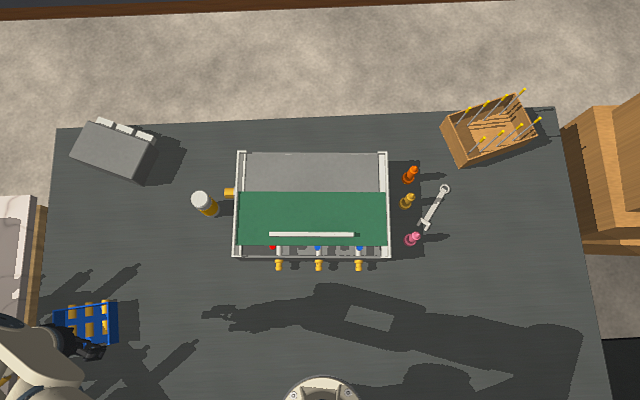

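View pics/side.png

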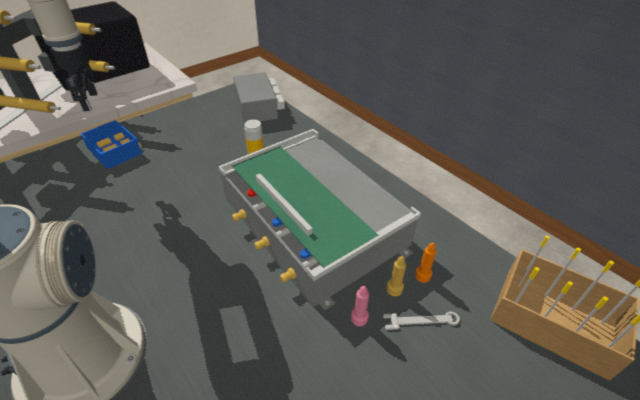

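Box in the centre of top view (235–390, 150–258); bar at rows ~234. Handles at cols 273 (red), 318 and 358 (blue), so red is the leftmost valve (y=+98). Brass nozzle (407,200) between orange (410,173) and pink (412,238) look-alikes: yellow-brass fits. Measuring now.

```bash
python3 - <<'E'
from h import *
import pickle
d=pickle.load(open("d.pkl","rb"))
f,p,F=d["top"]
hsv=cv2.cvtColor(p,cv2.COLOR_RGB2HSV)
def big(m,k=1):
    n,l,s,c=cv2.connectedComponentsWithStats(m.astype(np.uint8))
    return [(l==i,s[i],c[i]) for i in sorted(range(1,n),key=lambda i:-s[i][4])[:k]]
H,S,V=hsv[...,0].astype(int),hsv[...,1].astype(int),hsv[...,2].astype(int)
roi=np.zeros(H.shape,bool);roi[140:280,180:440]=1
g=(abs(H-75)<20)&(S>80)&roi
def rect(m,z,name):
    pts=np.argwhere(m)[:,::-1].astype(np.float32);b=cv2.boxPoints(cv2.minAreaRect(pts))
    W=np.array([ray(f,F,u,v,z) for u,v in b])[:,:2]
    e=[np.linalg.norm(W[1]-W[0]),np.linalg.norm(W[2]-W[1])]
    i=np.argmax(e);dv=W[i+1]-W[i];print(name,b.round(1).tolist(),W.round(1).tolist(),"size",np.round(e,1),"ctr",W.mean(0).round(1),"ang",np.degrees(np.arctan2(dv[1],dv[0])).round(2))
gm,gs,gc=big(g)[0];rect(gm,116,"cover")
bar=(S<60)&(V>150)&roi;bar[:228]=0;bar[242:]=0;bar[:,:250]=0;bar[:,370:]=0
rect(big(bar)[0][0],136,"bar")
# rails : bright columns
for a,b in((228,250),(374,396)):
    m=(S<50)&(V>165)&roi;m[:,:a]=0;m[:,b:]=0
    rect(big(m)[0][0],124,"rail")
for n,m in(("red",((H<6)|(H>174))&(S>150)),("blue",(abs(H-110)<12)&(S>150)),("brass",(abs(H-20)<8)&(S>110))):
    print(n,[(c.round(1).tolist(),int(s[4])) for _,s,c in big(m&roi,7)])
fs,ps,Fs=d["side"]
a=cv2.resize(p[140:270,180:440],None,fx=3,fy=3,interpolation=cv2.INTER_CUBIC);save("crop",a)
E
```

```text
cover [[236.0, 192.0], [386.0, 192.0], [386.0, 245.0], [236.0, 245.0]] [[663.5, 219.5], [641.5, -224.1], [484.4, -210.2], [505.9, 220.3]] size [444.2 157.7] ctr [573.8   1.4] ang -92.84
bar [[269.0, 232.0], [353.0, 232.0], [353.0, 236.0], [269.0, 236.0]] [[535.6, 122.6], [523.7, -116.1], [512.2, -115.3], [524.1, 122.9]] size [239.1  11.5] ctr [523.9   3.5] ang -92.85
rail [[230.8000030517578, 256.0], [235.8000030517578, 149.60000610351562], [245.0, 150.0], [240.0, 256.3999938964844]] [[474.3, 233.8], [793.7, 217.9], [790.9, 190.2], [471.7, 207.7]] size [319.8  27.9] ctr [632.6 212.4] ang -2.84
rail [[378.0, 151.0], [388.20001220703125, 150.8000030517578], [390.20001220703125, 257.0], [380.0, 257.20001220703125]] [[768.0, -209.7], [767.1, -240.5], [448.8, -217.7], [449.7, -188.8]] size [ 30.8 319.1] ctr [ 608.4 -214.2] ang 175.9
red [([272.1, 247.1], 20)]
blue [([359.4, 247.4], 21), ([317.0, 247.3], 18)]
brass [([406.5, 201.0], 180), ([409.5, 174.8], 176), ([210.6, 208.8], 148), ([228.4, 192.9], 100), ([278.3, 264.2], 80), ([358.2, 264.6], 80), ([318.3, 264.3], 78)]
```

View pics/crop.png

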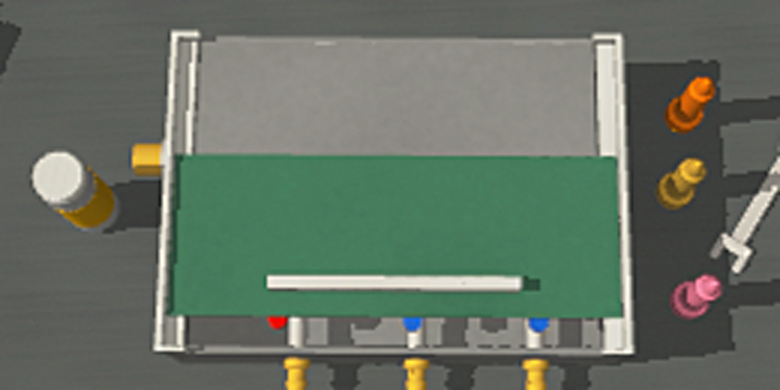

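Crop confirms it: red dot at crop (277,322), i.e. full view (272,247), is the only red lever, left of its pipe (295), so slightly turned already. Blues at (412,323) and (540,323). Box fits: origin ≈ (582.5, 1), yaw ≈ −2.87°, bar face at box x ≈ −65 (within the 32 mm allowed). Staging above the front of the bar, fingers shut.

```bash
cat >> h.py <<'E'
from scipy.spatial.transform import Rotation as Ro
O=np.array([582.5,1.0]);YAW=-0.0501
def w(bx,by): c,s=np.cos(YAW),np.sin(YAW);return O+[c*bx-s*by,s*bx+c*by]
def box(p): c,s=np.cos(YAW),np.sin(YAW);d=np.array(p[:2])-O;return np.array([c*d[0]+s*d[1],-s*d[0]+c*d[1]])
def rel(xy,z,yaw,s=None):
    s=s or r.sense();R=Ro.from_euler("xyz",s["tcp_rot"])
    T=Ro.from_euler("xyz",[np.pi,0,yaw])
    return np.r_[R.inv().apply(np.r_[xy,z]-s["eef_pos"])/10,np.degrees((R.inv()*T).as_rotvec())].round(2)
E
python3 -c "
from h import *
print(w(-98,0),rel(w(-98,0),200,YAW))
for z in(50,60):print([box(ray(*[__import__('pickle').load(open('d.pkl','rb'))['top'][i] for i in(0,2)],u,v,z)).round(1) for u,v in((278.3,264.2),(318.3,264.3),(358.2,264.6))])"
```

```text
[484.62296477   5.90774632] [-4.046e+01  4.319e+01  3.110e+00  4.000e-02  6.000e-02  6.659e+01]
[array([-136.6,   98.6]), array([-136.9,  -21.5]), array([-137.7, -141.2])]
[array([-137.4,   97.7]), array([-137.7,  -21.4]), array([-138.6, -140.2])]
```

Call:
apply_moves(
  targets=[
    [[-1, -4, 4.3, 0, 0, 0, 8], [-1, -8, 8.6, 0, 0, 0, 16], [-1, -11.5, 12.3, 0.5, 0, 0, 24], [-1, -15, 16, 1, 0, 0, 32], [-1, -18.5, 19.7, 1.5, 0, 0, 40], [-1, -22, 23.4, 2, 0, 0, 48], [-1, -25.5, 27.1, 2.5, 0, 0, 56], [-1, -29, 30.8, 3, 0, 0, 63]],
  ],
)

```text
clock: 0.9
eef_pos: [415.9, 184.7, 203.2]
tcp_rot: [3.141, 0.0, 0.007]
contact_force: [0.7, -0.5, 0.3]
opening: -0.002
```

```bash
python3 -c "
from h import *
s=r.sense();print(s['eef_pos'],s['tcp_rot'],s['opening'],rel(w(-98,0),200,YAW),rel(w(-98,0),122,YAW))"
```

```text
[415.90350386 184.70946847 203.20651711] [3.14051794e+00 4.05362268e-04 7.13209992e-03] -0.0018570091614263486 [ 6.74 17.93  0.34  0.06  0.02  3.28] [ 6.75 17.92  8.14  0.06  0.02  3.28]
```

Call:
apply_moves(
  targets=[
    [[-1, 1.7, 4.5, 0.3, 0, 0, 0.8], [-1, 3.4, 9, 0.3, 0, 0, 1.7], [-1, 5.1, 13.5, 0.3, 0, 0, 2.5], [-1, 6.7, 17.9, 0.3, 0, 0, 3.3], [-1, 6.7, 17.9, 3, 0, 0, 3.3], [-1, 6.7, 17.9, 6, 0, 0, 3.3], [-1, 6.7, 17.9, 8, 0, 0, 3.3], [-1, 6.7, 17.9, 8.1, 0, 0, 3.3]],
  ],
)

```text
clock: 1.7
eef_pos: [482.0, 5.8, 120.0]
tcp_rot: [3.14, 0.005, -0.051]
contact_force: [-0.8, 0.4, -0.3]
opening: 0.001
```

```bash
python3 -c "
from h import *
s=r.sense();print(s['eef_pos'],s['tcp_rot'],box(s['eef_pos']),rel(w(42,0),122,YAW))
f,p,F=cam('side');save('s2',cv2.resize(p[100:330,180:460],None,fx=2.5,fy=2.5))"
```

```text
[482.01112521   5.84466843 119.95651761] [ 3.1401817   0.0054751  -0.05097806] [-100.60540349   -0.19379717] [14.26 -0.03 -0.28  0.08  0.31 -0.05]
```

View pics/s2.png

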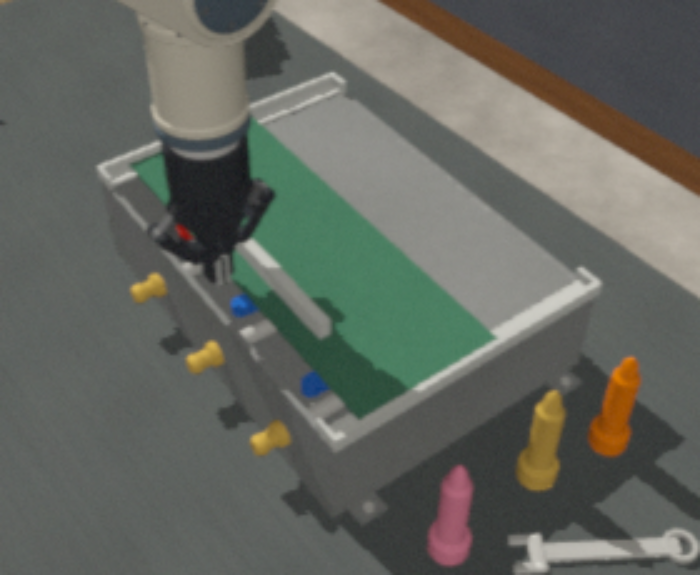

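Picture: fingers (crop 220,270) stand in front of the bar (bar 245–330, 245–330), above the cover front, clear. Pushing to the back.

Call:
apply_moves(
  targets=[
    [[-1, 1.2, 0, -0.2, 0, 0.3, 0], [-1, 2.2, 0, -0.2, 0, 0.3, 0], [-1, 3.4, 0, -0.2, 0, 0.3, 0], [-1, 4.6, 0, -0.2, 0, 0.3, 0], [-1, 5.8, 0, -0.2, 0, 0.3, 0], [-1, 7, 0, -0.2, 0, 0.3, 0], [-1, 8.2, 0, -0.2, 0, 0.3, 0], [-1, 9.4, 0, -0.2, 0, 0.3, 0]],
  ],
)

```text
clock: 2.55
eef_pos: [575.7, 1.4, 123.9]
tcp_rot: [3.14, 0.003, -0.05]
contact_force: [-11.9, 1.1, 11.0]
opening: -0.001
```

```bash
python3 -c "
from h import *
s=r.sense();print(s['eef_pos'],s['tcp_rot'],box(s['eef_pos']),rel(w(42,0),122,YAW))"
```

```text
[575.7165479    1.43691857 123.86161764] [ 3.14021000e+00  2.73489367e-03 -5.04063205e-02] [-6.79682108  0.09666155] [ 4.88  0.01  0.17  0.08  0.16 -0.02]
```

Call:
apply_moves(
  targets=[
    [[-1, 0.8, 0, 0, 0, 0.1, 0], [-1, 1.6, 0, 0, 0, 0.1, 0], [-1, 2.4, 0, 0, 0, 0.1, 0], [-1, 3.2, 0, 0, 0, 0.1, 0], [-1, 3.9, 0, 0, 0, 0.1, 0], [-1, 4.5, 0, 0, 0, 0.1, 0], [-1, 4.9, 0, 0, 0, 0.1, 0], [-1, 4.9, 0, 0, 0, 0.1, 0]],
  ],
)

```text
clock: 3.35
eef_pos: [622.7, -1.1, 124.2]
tcp_rot: [3.14, 0.007, -0.05]
contact_force: [-13.6, -0.2, 9.1]
opening: -0.004
```

```bash
python3 -c "
from h import *
s=r.sense();print(s['eef_pos'],s['tcp_rot'],box(s['eef_pos']),s['contact_force'])"
```

```text
[622.69915097  -1.06386826 124.16787709] [ 3.13972546  0.00676034 -0.05013363] [40.25206794 -0.04814358] [-13.6052423  -0.1732746   9.1482495]
```

Call:
apply_moves(
  targets=[
    [[-1, 0.3, 0, 0, 0, 0, 0], [-1, 0.5, 0, 0, 0, 0, 0], [-1, 0.6, 0, 0, 0, 0, 0], [-1, 0.6, 0, 0, 0, 0, 0]],
  ],
)

```text
clock: 3.75
eef_pos: [623.4, -0.9, 124.2]
tcp_rot: [3.14, 0.019, -0.05]
contact_force: [-25.5, 1.9, 15.5]
opening: 0.004
```

```bash
python3 - <<'E'
from h import *
s=r.sense();print(s['eef_pos'],box(s['eef_pos']),s['contact_force'])
f,p,F=cam('top');save('t2',cv2.resize(p[140:270,180:440],None,fx=3,fy=3,interpolation=cv2.INTER_CUBIC))
E
```

```text
[623.44749368  -0.91326205 124.21158883] [40.99192945  0.13974994] [-25.53854105   1.91502386  15.54204194]
```

At the stops (force jumped to 25 N with 0.7 mm travel). Back off, rise, look.

Call:
apply_moves(
  targets=[
    [[-1, -1, 0, 0, 0, 0, 0], [-1, -2, 0, 0, 0, -1, 0], [-1, -3, 0, -2, 0, -1, 0], [-1, -6, 0, -6, 0, -1, 0], [-1, -10, 0, -10, 0, -1, 0], [-1, -13, 0, -14, 0, -1, 0], [-1, -14, 0, -17, 0, -1, 0], [-1, -14, 0, -17, 0, -1, 0]],
  ],
)

```text
clock: 4.6
eef_pos: [488.5, 6.4, 302.6]
tcp_rot: [3.14, 0.027, -0.05]
contact_force: [0.0, -0.0, 0.0]
opening: -0.007
```

```bash
python3 - <<'E'
from h import *
import pickle
s=r.sense();print(s['eef_pos'],s['tcp_rot'],box(s['eef_pos']),s['contact_force'])
f,p,F=cam('top');q,pw,Fw=cam('wrist');pickle.dump((s,(f,p,F),(q,pw,Fw)),open("d2.pkl","wb"))
a=cv2.resize(p[140:270,180:440],(640,320));save('t3',np.vstack([a,pw[:280]]) if 0 else np.vstack([a,cv2.resize(pw,(448,280)) if 0 else cv2.copyMakeBorder(cv2.resize(pw,(448,280)),0,0,0,192,0)]))
E
```

```text
[488.50911983   6.38824312 302.6276824 ] [ 3.14027559  0.02654251 -0.04982666] [-94.14278388   0.67450884] [ 0.01862529 -0.03535004  0.04481364]
```

View pics/t3.png

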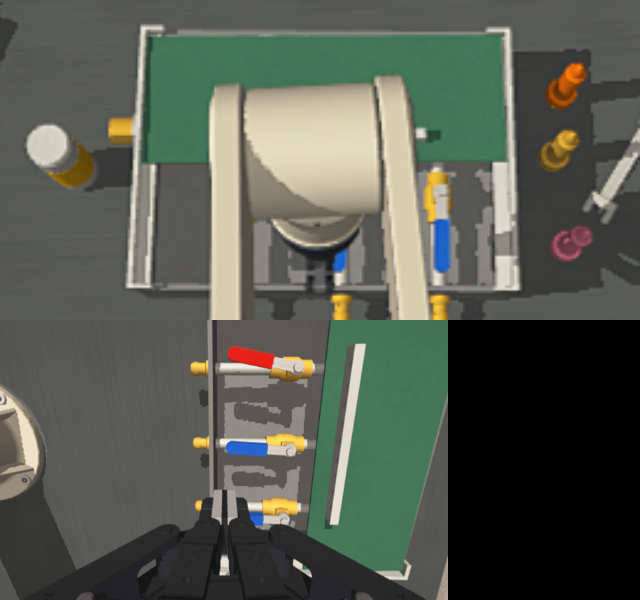

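Top: the cover is back against the rear edge, opening free. Wrist: red lever displayed (230–275, 347–365), hub (295,368), pointing to front and a bit to +y; blue levers aligned with pipes. Measuring the red lever.

```bash
python3 - <<'E'
from h import *
import pickle
s,_,(f,p,F)=pickle.load(open("d2.pkl","rb"))
M=np.array(f["mount"]);Rt=Ro.from_euler("xyz",s["tcp_rot"]).as_matrix()
def wr(u,v,z):
    c=Rt@M[:3,3]+s["eef_pos"];d=Rt@M[:3,:3]@np.array([(u-f["cx"])/F,(v-f["cy"])/F,1]);return c+d*(z-c[2])/d[2]
hsv=cv2.cvtColor(p,cv2.COLOR_RGB2HSV).astype(int);H,S=hsv[...,0],hsv[...,1]
def comp(m,name,zz):
    n,l,st,c=cv2.connectedComponentsWithStats(m.astype(np.uint8))
    for i in range(1,n):
        if st[i][4]<250: continue
        P=np.array([box(wr(x,y,zz)) for y,x in np.argwhere(l==i)],np.float32)
        b=cv2.boxPoints(cv2.minAreaRect(P));e=[np.linalg.norm(b[1]-b[0]),np.linalg.norm(b[2]-b[1])];k=int(np.argmax(e));dv=b[k+1]-b[k]
        print(name,st[i][4],"ctr",b.mean(0).round(1),"size",np.round(e,1),"ang",round(np.degrees(np.arctan2(dv[1],dv[0])),1))
comp(((H<6)|(H>174))&(S>150),"red",92)
comp((abs(H-110)<12)&(S>150),"blue",92)
comp((S<60)&(hsv[...,2]>190),"white(bar)",136)
comp((abs(H-75)<20)&(S>80),"green",116)
E
```

```text
red 1366 ctr [-62.3 111.3] size [63.8 19.1] ang -10.6
blue 1014 ctr [-64.1 -18.3] size [62.4 19.8] ang -3.3
blue 313 ctr [ -44.8 -140.4] size [24.3 22.4] ang -88.2
white(bar) 3376 ctr [63.   0.4] size [240.5  11.8] ang -89.6
white(bar) 634 ctr [-19.6  97.5] size [37.7 14.2] ang -6.7
white(bar) 523 ctr [-72.2  95.7] size [60.4  7.2] ang -0.1
white(bar) 1817 ctr [-369.1   13.7] size [115.6  32. ] ang -77.7
white(bar) 355 ctr [-72.4   3.8] size [ 9.5 61.3] ang 4.5
white(bar) 510 ctr [-20.4  -8.1] size [15.5 37.4] ang 0.5
white(bar) 376 ctr [ -20.8 -112.5] size [36.7 16.2] ang -2.1
white(bar) 254 ctr [ -97.  -198.3] size [12.1 33.7] ang 86.8
white(bar) 318 ctr [ 167.1 -204.2] size [26.7 47.3] ang 1.5
green 49897 ctr [113.  -34.1] size [369.6 162. ] ang -89.6
```

```bash
python3 -c "
from h import *
for z in(140,78):print(rel(w(-80,62),z,YAW))"
```

```text
[ 1.980e+00 -6.170e+00  1.576e+01  1.000e-01  1.840e+00  1.000e-02]
[ 2.180e+00 -6.180e+00  2.196e+01  1.000e-01  1.840e+00  1.000e-02]
```

Call:
apply_moves(
  targets=[
    [[-1, 0.7, -3, 3, 0, 0.8, 0], [-1, 1.4, -6.2, 6, 0, 1.7, 0], [-1, 1.7, -6.2, 10, 0, 1.7, 0], [-1, 2, -6.2, 14, 0, 1.7, 0], [-1, 2, -6.2, 16, 0, 1.7, 0], [-1, 2, -6.2, 16, 0, 1.7, 0]],
  ],
)

```text
clock: 5.3
eef_pos: [503.3, 66.9, 133.4]
tcp_rot: [3.138, 0.01, -0.05]
contact_force: [-0.3, 1.3, 0.7]
opening: 0.001
```

```bash
python3 -c "
from h import *
s=r.sense();print(s['eef_pos'],s['tcp_rot'],box(s['eef_pos']),rel(w(-80,62),78,YAW))
f,p,F=cam('side');save('s3',cv2.resize(p[100:330,180:460],None,fx=2.5,fy=2.5))"
```

```text
[503.31547909  66.94118529 133.43621834] [ 3.13848487  0.01013182 -0.0497198 ] [-82.38743625  61.89296097] [ 0.29 -0.03  5.54  0.18  0.58  0.02]
```

View pics/s3.png

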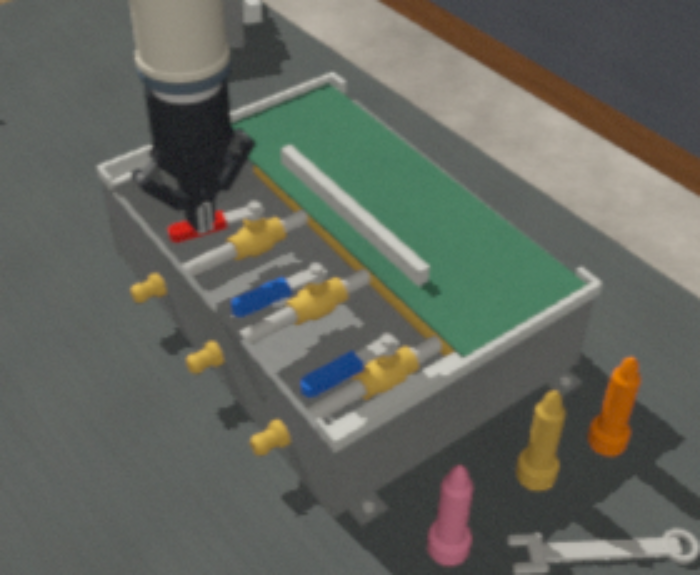

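Picture: fingers (205,225) hang above the gap on the −y side of the red lever (195,228), which fits the parallax; cover is back. Descend beside the lever.

Call:
apply_moves(
  targets=[
    [[-1, 0.2, 0, 2, 0.1, 0.5, 0], [-1, 0.3, 0, 4, 0.1, 0.5, 0], [-1, 0.3, 0, 5.2, 0.1, 0.5, 0], [-1, 0.3, 0, 5.4, 0.1, 0.5, 0], [-1, 0.3, 0, 5.4, 0.1, 0.5, 0]],
  ],
)

```text
clock: 5.85
eef_pos: [507.8, 66.8, 82.0]
tcp_rot: [3.141, -0.002, -0.05]
contact_force: [0.1, 0.3, 0.5]
opening: 0.001
```

```bash
cat > arc.py <<'E'
from h import *
import sys
s=r.sense();b=box(s['eef_pos']);print(s['eef_pos'],s['tcp_rot'],b,s['contact_force'])
for t in map(float,sys.argv[1:]):
    c,n=np.cos(t),np.sin(t)
    print(t,rel(w(-65*c-9*n-14.5,98+65*n-9*c-11),78,YAW,s))
E
python3 arc.py 0.2 0.3 0.4 0.5 0.6 0.7 0.8
```

```text
[507.79376727  66.81425015  81.98033116] [ 3.14087604e+00 -2.05118579e-03 -4.99223744e-02] [-77.90841037  61.99045349] [0.09316922 0.33738359 0.52350819]
0.2 [-0.21 -2.91  0.4   0.04 -0.12  0.01]
0.3 [-0.13 -3.56  0.4   0.04 -0.12  0.01]
0.4 [ 0.   -4.2   0.4   0.04 -0.12  0.01]
0.5 [ 0.21 -4.83  0.39  0.04 -0.12  0.01]
0.6 [ 0.47 -5.43  0.4   0.04 -0.12  0.01]
0.7 [ 0.79 -6.    0.4   0.04 -0.12  0.01]
0.8 [ 1.17 -6.54  0.4   0.04 -0.12  0.01]
```

Call:
apply_moves(
  targets=[
    [[-1, -0.2, -1, 0.4, 0, -0.1, 0], [-1, -0.2, -2, 0.5, 0, -0.1, 0], [-1, -0.2, -2.9, 0.5, 0, -0.1, 0], [-1, -0.1, -3.6, 0.5, 0, -0.1, 0], [-1, 0, -4.2, 0.5, 0, -0.1, 0], [-1, 0.2, -4.8, 0.5, 0, -0.1, 0], [-1, 0.5, -5.4, 0.5, 0, -0.1, 0], [-1, 0.8, -6, 0.5, 0, -0.1, 0]],
  ],
)

```text
clock: 6.65
eef_pos: [517.2, 126.3, 76.8]
tcp_rot: [3.139, 0.003, -0.049]
contact_force: [-5.1, -4.6, 4.5]
opening: 0.004
```

```bash
python3 arc.py 0.7 0.8 0.9 1.0 1.1 1.2 1.3 1.4 1.5 1.571
```

```text
[517.15844663 126.29817603  76.84734329] [ 3.13913784e+00  3.08202928e-03 -4.91015162e-02] [-71.53437942 121.86871655] [-5.09697172 -4.57243023  4.5346728 ]
0.7 [ 0.15 -0.01 -0.12  0.14  0.18  0.06]
0.8 [ 0.53 -0.55 -0.12  0.14  0.18  0.06]
0.9 [ 0.96 -1.04 -0.12  0.14  0.18  0.06]
1.0 [ 1.44 -1.49 -0.12  0.14  0.18  0.06]
1.1 [ 1.95 -1.9  -0.13  0.14  0.18  0.06]
1.2 [ 2.51 -2.24 -0.13  0.14  0.18  0.06]
1.3 [ 3.1  -2.53 -0.13  0.14  0.18  0.06]
1.4 [ 3.71 -2.76 -0.13  0.14  0.18  0.06]
1.5 [ 4.35 -2.93 -0.14  0.14  0.18  0.06]
1.571 [ 4.81 -3.01 -0.14  0.14  0.18  0.06]
```

Call:
apply_moves(
  targets=[
    [[-1, 0.5, -0.5, -0.1, 0, 0.2, 0], [-1, 1, -1, -0.1, 0, 0.2, 0], [-1, 1.4, -1.5, -0.1, 0, 0.2, 0], [-1, 2, -1.9, -0.1, 0, 0.2, 0], [-1, 2.5, -2.2, -0.1, 0, 0.2, 0], [-1, 3.1, -2.5, -0.1, 0, 0.2, 0], [-1, 3.7, -2.8, -0.1, 0, 0.2, 0], [-1, 4.2, -2.9, -0.1, 0, 0.2, 0]],
  ],
)

```text
clock: 7.45
eef_pos: [557.3, 154.4, 76.7]
tcp_rot: [3.139, 0.006, -0.049]
contact_force: [-9.8, 5.3, -0.8]
opening: -0.004
```

```bash
python3 arc.py 1.5 1.571
```

```text
[557.30662568 154.4271658   76.66941101] [ 3.13878347  0.00624742 -0.04876665] [-32.84524892 151.97299411] [-9.77129578  5.30242571 -0.82311366]
1.5 [ 0.48  0.08 -0.14  0.16  0.36  0.08]
1.571 [ 0.94 -0.   -0.14  0.16  0.36  0.08]
```

Call:
apply_moves(
  targets=[
    [[-1, 0.4, 0, -0.1, 0, 0.3, 0], [-1, 0.7, 0, -0.1, 0, 0.3, 0], [-1, 0.95, 0, -0.1, 0, 0.3, 0], [-1, 1.1, 0, -0.1, 0, 0.3, 0], [-1, 1.2, 0, -0.1, 0, 0.3, 0], [-1, 1.2, 0, -0.1, 0, 0.3, 0]],
  ],
)

```text
clock: 8.05
eef_pos: [566.5, 155.3, 76.7]
tcp_rot: [3.139, 0.007, -0.048]
contact_force: [-7.4, 7.1, -1.4]
opening: 0.001
```

```bash
python3 arc.py 1.571
```

```text
[566.47335245 155.34371351  76.71125606] [ 3.13913592  0.00652968 -0.0484993 ] [-23.73592386 153.3474527 ] [-7.42751031  7.09789237 -1.44148066]
1.571 [ 0.02  0.13 -0.13  0.14  0.37  0.09]
```

Call:
apply_moves(
  targets=[
    [[-1, 0.3, 0.1, -0.1, 0, 0.3, 0], [-1, 0.5, 0.1, -0.1, 0, 0.3, 0], [-1, 0.6, 0.1, -0.1, 0, 0.3, 0], [-1, 0.6, 0.1, -0.1, 0, 0.3, 0]],
  ],
)

```text
clock: 8.45
eef_pos: [568.7, 155.6, 76.7]
tcp_rot: [3.139, 0.009, -0.048]
contact_force: [-11.5, 7.7, 1.1]
opening: 0.001
```

```bash
python3 arc.py 1.571
```

```text
[568.66143023 155.57847007  76.6870974 ] [ 3.13930406  0.00868703 -0.04848995] [-21.56234794 153.69149155] [-11.5391913    7.741417     1.05850905]
1.571 [-0.19  0.17 -0.13  0.13  0.5   0.09]
```

Call:
apply_moves(
  targets=[
    [[-1, 0.4, 0.1, 0, 0, 0.4, 0], [-1, 0.7, 0.1, 0, 0, 0.4, 0], [-1, 0.9, 0.1, 0, 0, 0.4, 0], [-1, 0.9, 0.1, 0, 0, 0.4, 0]],
  ],
)

```text
clock: 8.85
eef_pos: [569.2, 155.5, 76.0]
tcp_rot: [3.138, 0.018, -0.049]
contact_force: [-31.2, 8.9, 22.1]
opening: 0.002
```

```bash
python3 arc.py 1.571
```

```text
[569.2043618  155.47976382  75.97850013] [ 3.13812501  0.01817088 -0.04892537] [-21.0151545  153.62009864] [-31.16378826   8.93548439  22.07514116]
1.571 [-0.25  0.16 -0.2   0.2   1.04  0.07]
```

Hard stop reached (31 N, 0.5 mm travel). Withdraw.

Call:
apply_moves(
  targets=[
    [[-1, -1, 0, 0, 0, 0, 0], [-1, -2.5, 0, 0, 0, 1, 0], [-1, -3, 0, -2, 0, 1, 0], [-1, -3, 1, -6, 0, 1, 0], [-1, -4, 4, -11, 0, 1, 0], [-1, -6, 8, -16, 0, 1, 0], [-1, -8, 12, -20, 0, 1, 0], [-1, -9, 14, -22, 0, 1, 0]],
  ],
)

```text
clock: 9.65
eef_pos: [481.4, 30.4, 288.9]
tcp_rot: [3.138, -0.001, -0.048]
contact_force: [0.8, -0.5, 0.3]
opening: -0.002
```

```bash
cat > fin.py <<'E'
from h import *
s=r.sense();f,p,F=cam('wrist');_,pt,_=cam('top');_,ps,_=cam('side');print(s['eef_pos'],s['contact_force'])
M=np.array(f["mount"]);Rt=Ro.from_euler("xyz",s["tcp_rot"]).as_matrix()
def wr(u,v,z):
    c=Rt@M[:3,3]+s["eef_pos"];d=Rt@M[:3,:3]@np.array([(u-f["cx"])/F,(v-f["cy"])/F,1]);return c+d*(z-c[2])/d[2]
hsv=cv2.cvtColor(p,cv2.COLOR_RGB2HSV).astype(int);H,S=hsv[...,0],hsv[...,1]
def comp(m,name,zz,a=250):
    n,l,st,c=cv2.connectedComponentsWithStats(m.astype(np.uint8))
    for i in range(1,n):
        if st[i][4]<a: continue
        P=np.array([box(wr(x,y,zz)) for y,x in np.argwhere(l==i)],np.float32)
        b=cv2.boxPoints(cv2.minAreaRect(P));e=[np.linalg.norm(b[1]-b[0]),np.linalg.norm(b[2]-b[1])];k=int(np.argmax(e));dv=b[k+1]-b[k]
        print(name,st[i][4],"ctr",b.mean(0).round(1),"size",np.round(e,1),"ang",round(np.degrees(np.arctan2(dv[1],dv[0])),1))
comp(((H<6)|(H>174))&(S>150),"red",92)
comp((abs(H-110)<12)&(S>150),"blue",92)
comp((S<60)&(hsv[...,2]>190),"white(bar)",136,2000)
save('fin',np.vstack([cv2.resize(p,(448,280)),cv2.resize(pt[130:270,170:450],(448,224))]))
save('fin',np.hstack([np.vstack([cv2.resize(p,(400,250)),cv2.resize(pt[130:270,170:450],(400,200))]),cv2.resize(ps[80:350,180:480],(400,450))]))
E
python3 fin.py
```

```text
[481.38042189  30.41931627 288.88336725] [ 0.81774595 -0.53374981  0.34405133]
red 1308 ctr [  1.3 153.6] size [21.2 46.2] ang 89.9
blue 916 ctr [-65.7 -22.3] size [62.3 17.9] ang -3.2
white(bar) 3234 ctr [61.6 -2.6] size [238.7  11.8] ang -89.6
```

View pics/fin.png

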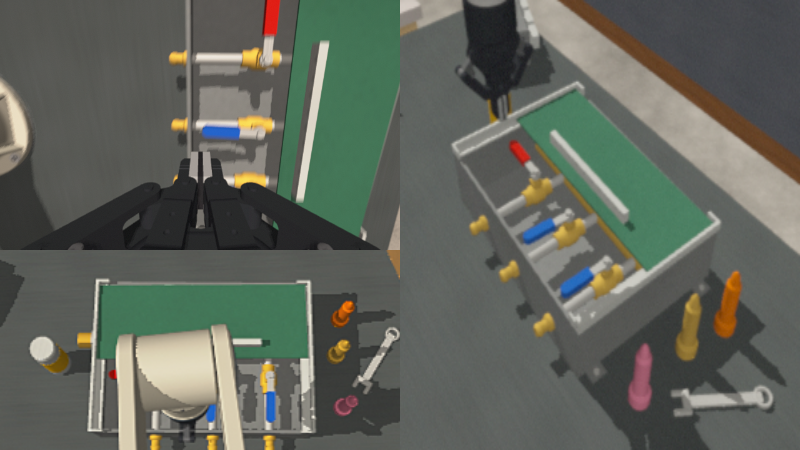

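The red lever (wrist 270,20; side 520,155) is crosswise to its pipe and the cover is at the rear. The blue levers, nozzle, can and spanner are where they were.

```bash
python3 -c "
from rig import r
print(r.sense()['qvel'].round(3));r.sign_off()"
```

```text
[ 0.03   0.057  0.025  0.011 -0.031  0.019]
the job is handed in; nothing more can be done
```

The cooling circuit with the red handle is off: the green cover is back against its stops and the red handle is shut. I handed the job in at about 10 s, with the gripper clear above the box.

- **Cover:** I pushed it back by the middle of its bar with the shut fingers. At the stop the force rose to 25 N with less than 1 mm of travel. The last view put the bar's centre at box x 61.6 mm, where 62 is expected.
- **Red handle:** I swung it clockwise by pushing its −y side until it met its stop at 31 N. The last view showed it at 89.9° to the box's x axis, so crosswise to its pipe.
- **Blue handles and loose things:** The middle blue lever measured −3.2° after the job and −3.3° before. The other blue lever, the nozzle, the can and the spanner I checked only by eye, in the last pictures. They looked unmoved.
- **Less certain:** I did not expect the upward force readings of 10–20 N while I pushed against the stops. The cover still looked flat in its rails afterwards. The arm was still settling very slightly (under 0.06 rad/s) in free air at hand-in.

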